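# Couple the pressure gauge to the air manifold

### The job

Arm the quick coupler on the aluminium manifold by drawing its sleeve all the way back until it stays back, then take the round-dial pressure gauge from the rack and push its nose gently down into the coupler until it is home and the sleeve springs forward and locks it. Leave the gauge standing locked in the coupler and let go; do not force it, and leave the other fittings and parts where they are.

Things in the scene. Friction and masses are not known exactly. Their poses are not given: they have to be found in the camera images.
- manifold: Aluminium block bolted to the bench, 60 mm (x) by 240 mm (y) by 45 mm high. A steel quick coupler stands upright at its middle, mouth up, between a brass dome (at y +85 mm, 83 mm tall) and a low steel cap (y -85 mm, 67 mm). Origin: on the coupler's axis at bench height, z up. The coupler: a round sleeve around a fixed tube of 20 mm bore.
- mouth (a point): Centre of the coupler's flared mouth (26 mm wide at the rim, bore 20 mm), on its axis, 101 mm above the bench; fixed.
- catch (a point): Nominal top of the four dogs that bar the bore while the sleeve is forward, on the axis, 77 mm above the bench. The true works sit up to 8 mm higher or lower, differently each time, unseen. Sleeve armed: the nose meets a sprung follower 2 mm above it; 20 mm further, against 2 to 10 N with a bump of 15 N part way, the dogs drop into the groove and the sleeve snaps up; 1.5 mm deeper is a hard stop.
- sleeve (a joint): Travel of the coupler's sleeve, m: 0 = forward (up), 0.013 = fully back (down on its stop). Steel, 42 mm in diameter, 34 mm tall, with a flange 54 mm wide and 8 mm thick at its bottom. It slides straight down against a spring of 4 to 7 N. Drawn beyond 11 mm it arms: let go, it comes forward only to about 10 mm and stays there (8 mm once a nose is part way in) until a nose is pushed home.
- sleeve_top (a point): Centre of the sleeve's top rim, on the axis; 100 mm above the bench when forward. It moves with the sleeve. The flange's upper face, on which fingertips closed around the sleeve can push, is 26 mm below it.
- rack: Black block fixed to the bench, 60 mm (x) by 220 mm (y) by 40 mm high, with three upright holes of 21 mm, 35 mm deep, at y = -70, 0 and +70 mm, each holding a fitting nose down: the gauge, a tapered brass silencer and a flat steel blanking plug, in any order. Origin: centre of its underside.
- gauge: Pressure gauge on a quick plug, 160 g, 118 mm tall, fragile: it bears up to 40 N. Upright in the rack. Origin: centre of the nose's foot, z up. Above the foot: steel nose 18 mm in diameter to 53 mm (foot chamfered, groove at 14 to 24 mm), brass block 22 mm square to 73 mm, round dial case 46 mm in diameter, 22 mm thick, centre at 95 mm. Grip it across the case's flat faces, along its own x.
- silencer: Tapered brass silencer on the same kind of nose, 92 mm tall, standing in the rack; leave it. Origin: nose's foot.
- blank: Flat steel blanking plug, 30 mm wide, 65 mm tall, standing in the rack; leave it. Origin: nose's foot.
- bearing: Loose steel bearing ring, 40 mm across, 12 mm thick, lying between the rack and the manifold; leave it. Origin: centre of its underside.
- bearing2: Another such ring, at the far side of the bench; leave it.
- nylon_ring: White nylon ring, 42 mm across, 8 mm thick, at the far side; leave it.
- wrench: Steel wrench lying at the far side; leave it.
- pillow_block: Grey pillow block, 50 by 90 by 42 mm, at the far side; leave it. Origin: centre of its underside.
- clamp: Dark steel clamp jaw, 30 by 70 by 34 mm, between rack and manifold, further out than the ring; leave it. Origin: centre of its underside.
Mind the look-alikes: they are no part of the job. Leave any green look-alike of the gauge alone.

How it is judged:
By the outcome, as a careful person would: the job done as asked, in the order asked, and still so for the second after the job is handed in, with the robot touching nothing.
It also fails if it takes over 61 s, if anything falls off the work surface, if the arm or the gripper's body presses on something with over 40 N, if the wrist force passes 120 N, or if a joint passes its speed limit or range.

### The arm

A 6-joint arm with a two-finger parallel gripper is mounted at the origin on the work surface. World frame = base frame: x ahead of the robot, y to its left, z up, the work surface at z = 0. Lengths are in m, angles in degrees, forces in N, time in s.
With the tool pointing down it reaches from about 0.35 to 0.875 m from the base axis. Payload 4.2 kg.
Tool frame: the origin (TCP) lies at the very end of the fingers, on their centre line; the grasp point (between the pads) lies 19 mm behind it; z points along the fingers, y is the line along which they close (so a half turn about z gives the same grasp; the last joint's range is limited). The gripper opens to 87 mm and grips with 3 to 60 N. Pads are 19 mm wide; open, the fingers measure 117 mm over their backs; the gripper's body (75 mm by 190 mm) begins 51 mm behind the grasp point.
Start: joints at [-61.902, 22.042, 0.453, 0, -68.411, -14.817], TCP at [0.144, -0.608, 0.223] pointing down, gripper open.
Joint ranges: [-179.83, 179.83], [-69.29, 118.12], [-61.27, 80.66], [-181.25, 117.63], [-171.15, -9.14], [-177.46, 177.46]. Speed limits (degrees/s): [159.86, 159.86, 180, 180, 180, 180].

### API

Orientations are given as a 3x3 rotation matrix whose columns are the frame's x, y, z axes.
In Python, from station import sense, cams, r gives the robot as it stands. The module is installed in compiled form; this text tells all that it offers.
- The arm moves only by the tool step_arm, never from a script. Its argument "targets" is text: rows parted by semicolons, each of 4 numbers parted by spaces: the shift along the tool's x, y, z in cm, then the turn about the tool's z in degrees. In form: x y z turn; .... A call has 1 to 12 rows; each row shifts and turns the commanded pose from where the row before left it, along the tool's axes as they then stand; what a row does not reach is not made up. A row lasts 1/12 s, in which the tool goes at most 41.7 mm and 7.16 degrees, less where a joint would pass 70% of its speed; a pose out of reach is approached as far as the arm can. A call with a gripper value outside its range is refused whole. "claw" is the finger opening in cm, from 0 to 8.7, set as the call begins (left out, the last holds). The fingers move at their own pace and stop on an object; the grip force is fixed at half the most. Time passes only in rows, so rows that do not move let the fingers close. It gives the time, the measured TCP pose, the force, the opening and the grip force at its end, in the units of the state.
- sense(): the state, without advancing time (a new reading comes with each control period).
- cams.capture(name): name is "scene" or "top" or "wrist"; returns a dict with "frame" (384x512x3 uint8, blue, green, red), "vertical_fov" (degrees; the focal length in pixels is half the picture's height over the tangent of half this angle, whatever the lens; pixels are square), "cx", "cy" (the principal point, pixels), "dist_coeffs" ([k1, k2, p1, p2, k3] as OpenCV has them; the pictures are not rectified), "eye" and "rotation" of the camera in the world; the wrist camera has in their place "tool_from_camera" (4x4, takes a point from camera to tool coordinates, whose origin is the TCP and whose axes are the flange's). Camera axes: x right, y down, z forward; pixel columns grow to the right and rows downward; lengths in m; the calibration is good to about 2 mm. A picture is of the moment at which its call begins: read the wrist's pose just before it. There is no depth.
- r.finish_job(): hands the job in; it is judged then, once.
The state is a dict: "time_s": time; "joints": joint angles; "joint_velocities": joint speeds; "effort": joint torques, N m; "tcp_pos": TCP position; "ee_rot": TCP orientation; "wrist_force": force on the tool from outside, world axes, zero at the start; "moment": the same for the moment, N m; "gripper_width": opening from 0.0 (shut) to 1.0 (fully open); "gripper_force": force on a finger pad.
Only numpy, scipy, OpenCV 4.12 (cv2) and the standard library are available. Lean on these libraries where they do the work, as an engineer would, in place of code of your own. Each camera call takes 0.05 s, during which the arm holds its last target. There are 200 camera calls.

## Working session

There is one attempt and no reset: what is moved stays moved. The work goes in short steps, Python scripts to look and compute and a tool call to move; the robot and the scene stay as the last step left them, time stands still between calls to the robot, and variables do not carry over. Pictures are saved under pics/ and viewed, at most 10 in all, crops included, and the job is handed in when it is done.

Besides the shell and the picture viewer there is one more tool, called after ">>>" as a command line: name --argument value ..., lists and objects as JSON in quotes. step_arm: Moves the arm, as the interface text tells. Its arguments: {"type":"object","properties":{"targets":{"type":"string"},"claw":{"type":"number"}},"required":["targets"]}

```bash
mkdir -p pics; cat > h.py <<'E'
import numpy as np, cv2
from station import sense, cams, r
def cap(name):
    s=sense(); c=cams.capture(name); f=c["frame"]; h=f.shape[0]
    fl=h/2/np.tan(np.radians(c["vertical_fov"])/2)
    K=np.array([[fl,0,c["cx"]],[0,fl,c["cy"]],[0,0,1]]); D=np.array(c["dist_coeffs"],float)
    if name=="wrist":
        T=np.array(c["tool_from_camera"]); R0=np.array(s["ee_rot"]).reshape(3,3)
        R=R0@T[:3,:3]; e=R0@T[:3,3]+np.array(s["tcp_pos"])
    else: R=np.array(c["rotation"]).reshape(3,3); e=np.array(c["eye"])
    return f,(K,D,R,e)
def ray(cal,uv):
    K,D,R,e=cal
    p=cv2.undistortPoints(np.array(uv,float).reshape(-1,1,2),K,D).reshape(-1,2)
    return (R@np.c_[p,np.ones(len(p))].T).T
def plane(cal,uv,z):
    d=ray(cal,uv); return cal[3]+d*((z-cal[3][2])/d[:,2])[:,None]
def proj(cal,P):
    K,D,R,e=cal
    return cv2.projectPoints(np.array(P,float).reshape(-1,1,3),cv2.Rodrigues(R.T)[0],-R.T@e,K,D)[0].reshape(-1,2)
E
python3 - <<'E'
from h import *
ims=[]
for n in("scene","top","wrist"):
    f,c=cap(n); np.savez(f"{n}0.npz",f=f,K=c[0],D=c[1],R=c[2],e=c[3]); cv2.imwrite(f"pics/{n}0.png",f); print(n,c[3].round(3),c[2].round(2).tolist(),c[0][0,0])
print(sense())
E
```

```text
scene [1.318 0.241 0.78 ] [[-0.21, 0.69, -0.69], [0.98, 0.13, -0.16], [-0.02, -0.71, -0.7]] 377.3067136343962
top [0.483 0.07  1.025] [[0.01, -0.99, 0.17], [-1.0, -0.01, -0.0], [0.0, -0.17, -0.99]] 405.6435686232562
wrist [ 0.063 -0.626  0.383] [[-0.23, 0.93, 0.29], [0.97, 0.22, 0.07], [0.0, 0.3, -0.96]] 314.56270302987474
{'time_s': 0.15, 'joints': array([-6.19011685e+01,  2.20805118e+01,  3.96214002e-01, -1.87811888e-02,
       -6.84108910e+01, -1.48158500e+01]), 'joint_velocities': array([-0.03739229, -0.20439586,  0.25348164,  0.10518974,  0.06839855,
        0.01690532]), 'effort': array([-4.75359448e-04, -3.91052699e+01,  1.87586957e+01,  4.22230527e+00,
        1.23317231e-02, -1.49974785e-04]), 'tcp_pos': array([ 0.14349058, -0.60783136,  0.22170627]), 'ee_rot': array([[-9.73274891e-01, -2.29642599e-01, -5.13606808e-04],
       [-2.29643136e-01,  9.73273569e-01,  1.60908454e-03],
       [ 1.30365575e-04,  1.68402786e-03, -9.99998574e-01]]), 'wrist_force': array([ 0.48898854, -0.81279589,  0.08400307]), 'moment': array([-0.0029999 ,  0.0014053 ,  0.01864827]), 'gripper_force': 0.0, 'gripper_width': 1.0064874029342488}
```

View pics/top0.png

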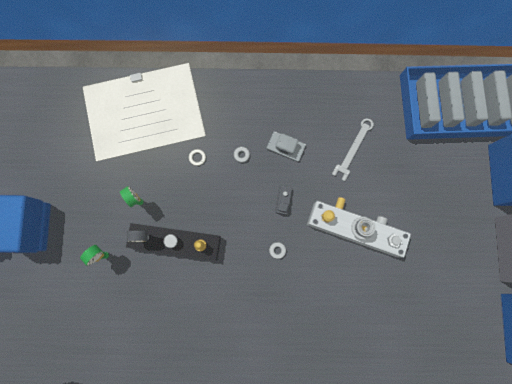

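View pics/scene0.png

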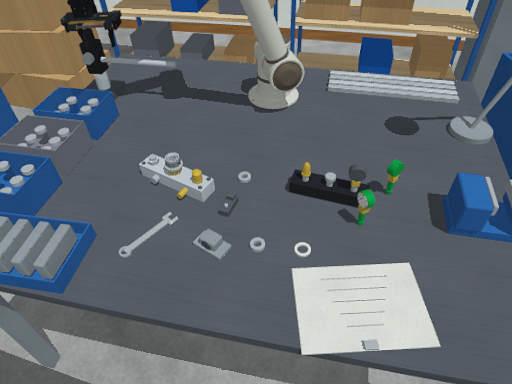

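The top view shows the manifold near (360,230) with its coupler at about (365,228). The rack is at (173,243), with the gauge at its left hole (139,237), the blank at (170,241) and the silencer at (200,245). Green look-alikes stand at (131,196) and (93,255). I'll measure both and enlarge a crop.

```bash
python3 - <<'E'
from h import *
z=np.load("top0.npz"); f=z["f"]; cal=(z["K"],z["D"],z["R"],z["e"])
a=cv2.resize(f[185:275,85:225],None,fx=5,fy=5,interpolation=cv2.INTER_CUBIC)[:,:400*2]
b=cv2.resize(f[190:265,300:420],None,fx=5,fy=5,interpolation=cv2.INTER_CUBIC)
o=np.zeros((600,800,3),np.uint8)
A=cv2.resize(f[190:270,90:230],None,fx=4,fy=4,interpolation=cv2.INTER_CUBIC);B=cv2.resize(f[195:260,300:420],None,fx=4,fy=4,interpolation=cv2.INTER_CUBIC)
o[:320,:560]=A; o[330:590,:480]=B; cv2.imwrite("pics/crop.png",o)
hsv=cv2.cvtColor(f,cv2.COLOR_BGR2HSV)
# manifold: bright, low sat region
m=((hsv[...,2]>120)).astype(np.uint8); m[:, :300]=0;m[:195]=0;m[265:]=0;m[:,420:]=0
cs=max(cv2.findContours(m,0,2)[0],key=cv2.contourArea); q=cv2.minAreaRect(cs);bp=cv2.boxPoints(q)
print("manif",bp.round(1).tolist(),plane(cal,bp,.045).round(4).tolist(), plane(cal,[q[0]],.045))
m=((hsv[...,2]<38)).astype(np.uint8); m[:, :115]=0;m[:215]=0;m[275:]=0;m[:,230:]=0
cs=max(cv2.findContours(m,0,2)[0],key=cv2.contourArea); q=cv2.minAreaRect(cs);bp=cv2.boxPoints(q)
print("rack",bp.round(1).tolist(),plane(cal,bp,.040).round(4).tolist(), plane(cal,[q[0]],.04))
print("coupler",plane(cal,[[365,228]],.1),"gauge",plane(cal,[[139,237]],.118))
E
```

```text
manif [[305.8999938964844, 223.60000610351562], [318.6000061035156, 188.60000610351562], [415.70001220703125, 223.5], [403.1000061035156, 258.6000061035156]] [[0.5621, -0.0648, 0.045], [0.6484, -0.0967, 0.045], [0.5653, -0.3313, 0.045], [0.4812, -0.2964, 0.045]] [[ 0.56374123 -0.19775926  0.045     ]]
rack [[175.0, 248.0], [175.0, 248.0], [175.0, 247.0], [175.0, 247.0]] [[0.5001, 0.2499, 0.04], [0.5001, 0.2499, 0.04], [0.5025, 0.25, 0.04], [0.5025, 0.25, 0.04]] [[0.50126149 0.24991332 0.04      ]]
coupler [[ 0.5492073  -0.19200255  0.1       ]] gauge [[0.52184579 0.31674806 0.118     ]]
```

View pics/crop.png

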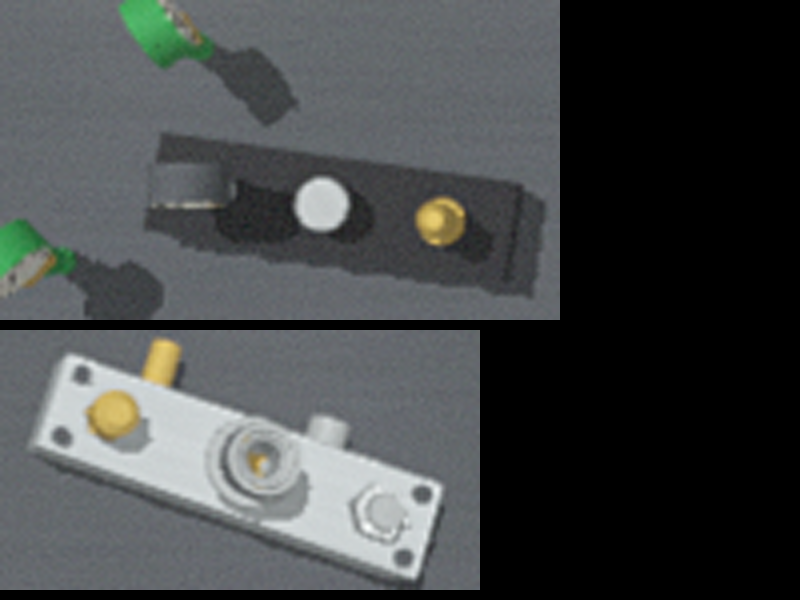

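The crop shows the gauge case edge-on, centred near crop (190,185), with its thickness roughly along image vertical. The manifold bolt holes are at crop (82,375), (62,436), (422,494) and (403,558), and the coupler mouth is near (263,458).

```bash
python3 - <<'E'
from h import *
z=np.load("top0.npz"); f=z["f"]; cal=(z["K"],z["D"],z["R"],z["e"])
B=lambda p:[(p[0]+.5)/4+300-.5,(p[1]-330+.5)/4+195-.5]
A=lambda p:[(p[0]+.5)/4+90-.5,(p[1]+.5)/4+190-.5]
H=plane(cal,[B(p) for p in[(82,375),(62,436),(422,494),(403,558)]],.045)
print(H.round(4),H.mean(0)); d=(H[0]+H[1]-H[2]-H[3]);print("man y yaw",np.degrees(np.arctan2(-d[0],d[1])),np.linalg.norm(d)/2)
print("mouth",plane(cal,[B((263,458))],.1))
print("dome",plane(cal,[B((113,412))],.083),"cap",plane(cal,[B((383,512))],.067))
print("blank",plane(cal,[A((322,204))],.070),"sil",plane(cal,[A((436,217))],.095))
g=plane(cal,[A((152,207)),A((232,205)),A((190,185))],.1);print("gauge",g)
rk=plane(cal,[A((160,133)),A((522,185))],.04);d=rk[0]-rk[1];print("rack yaw",np.degrees(np.arctan2(-d[0],d[1])),np.linalg.norm(d))
E
```

```text
[[ 0.6057 -0.0999  0.045 ]
 [ 0.5684 -0.0871  0.045 ]
 [ 0.5359 -0.304   0.045 ]
 [ 0.4976 -0.2907  0.045 ]] [ 0.5518886  -0.19543099  0.045     ]
man y yaw -19.023150749583447 0.2156551161992236
mouth [[ 0.55234776 -0.19296832  0.1       ]]
dome [[ 0.57941167 -0.11102395  0.083     ]] cap [[ 0.52390479 -0.27206942  0.067     ]]
blank [[0.51644997 0.25649929 0.07      ]] sil [[0.50906177 0.18647879 0.095     ]]
gauge [[0.51243824 0.34689545 0.1       ]
 [0.51416291 0.30159405 0.1       ]
 [0.52510342 0.32605872 0.1       ]]
rack yaw -7.381186863893909 0.22250656454037904
```

>>> step_arm --targets "-3.5 2.2 0 0;-3.5 2.2 0 0;-3.5 2.2 0 0;-3.5 2.2 0 0;-3.5 2.2 0 0;-3.5 2.2 0 0;-3.5 2.2 0 0;-3.5 2.2 0 0;-3.5 2.2 0 0;-3.5 2.2 0 0;-3.5 2.2 0 0;-3.5 2.2 0 0" --claw 8.7

```text
time_s: 1.15
tcp_pos: [0.4926, -0.2529, 0.2225]
ee_rot: [[-0.973, -0.23, -0.0], [-0.23, 0.973, 0.0], [0.0, 0.0, -1.0]]
wrist_force: [0.1, -1.2, -0.1]
gripper_width: 0.999
gripper_force: 0.0
```

>>> step_arm --targets "-3.5 2.2 0 0;-3.5 2.2 0 0;0 0 0.5 -7;0 0 0.5 -7;0 0 0.5 -7;0 0 0.5 -7;0 0 0.5 -7;0 0 0.5 -7;0 0 0.5 -7;0 0 0.5 -7;0 0 0 -1.7;0 0 0 0"

```text
time_s: 2.15
tcp_pos: [0.5493, -0.1958, 0.1818]
ee_rot: [[-0.326, -0.946, -0.002], [-0.946, 0.326, 0.0], [0.0, 0.002, -1.0]]
wrist_force: [-0.0, -0.5, 0.7]
gripper_width: 1.003
gripper_force: 0.0
```

```bash
python3 - <<'E'
from h import *
f,c=cap("wrist"); f,c=cap("wrist");np.savez("w1.npz",f=f,K=c[0],D=c[1],R=c[2],e=c[3]); s=sense(); print(s["tcp_pos"],s["ee_rot"].round(4),c[3],s["time_s"])
for x,y in[(.552,-.194)]: print(proj(c,[[x,y,.1],[x+.02,y,.1],[x,y+.02,.1]]))
cv2.imwrite("pics/w1.png",f)
E
```

```text
[ 0.54970056 -0.19590224  0.18240447] [[-3.269e-01 -9.450e-01 -3.000e-04]
 [-9.450e-01  3.269e-01  1.000e-04]
 [ 0.000e+00  3.000e-04 -1.000e+00]] [ 0.5223596  -0.27254981  0.34341848] 2.25
[[252.96274498 201.60793998]
 [230.06290129 209.12376884]
 [260.8590187  222.98222659]]
```

View pics/w1.png

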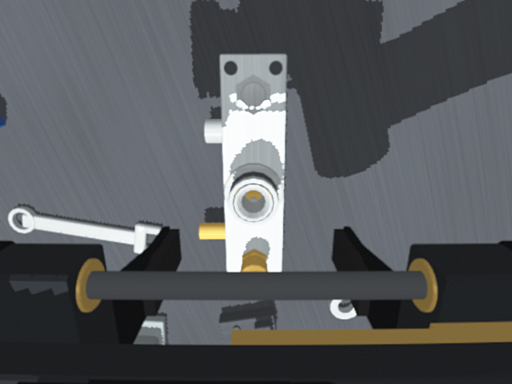

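The wrist view shows the coupler mouth centred at about (253,202), which matches the projection of (0.552, -0.194, 0.1). The fingers are clear of everything.

>>> step_arm --targets "-0.25 -0.16 1 0;0 0 2 0;0 0 2 0;0 0 2 0;0 0 1.5 0;0 0 1 0;0 0 0.6 0;0 0 0.2 0;0 0 0 0;0 0 0 0"

```text
time_s: 3.08
tcp_pos: [0.5528, -0.1942, 0.0803]
ee_rot: [[-0.326, -0.945, 0.002], [-0.945, 0.326, -0.0], [-0.0, -0.002, -1.0]]
wrist_force: [-0.2, 0.3, 0.9]
gripper_width: 0.996
gripper_force: 0.0
```

>>> step_arm --targets "0 0 0 0;0 0 0 0;0 0 0 0;0 0 0 0;0 0 0 0;0 0 0 0;0 0 0 0;0 0 0 0" --claw 3.8

```text
time_s: 3.75
tcp_pos: [0.5521, -0.1941, 0.0796]
ee_rot: [[-0.326, -0.945, -0.0], [-0.945, 0.326, -0.0], [0.0, 0.0, -1.0]]
wrist_force: [0.0, -0.1, -0.2]
gripper_width: 0.492
gripper_force: 0.3
```

>>> step_arm --targets "0 0 0 0;0 0 0 0;0 0 0 0;0 0 0 0"

```text
time_s: 4.08
tcp_pos: [0.5528, -0.1943, 0.0797]
ee_rot: [[-0.326, -0.945, 0.002], [-0.945, 0.326, -0.0], [-0.0, -0.002, -1.0]]
wrist_force: [3.4, -1.7, -2.6]
gripper_width: 0.467
gripper_force: 30.0
```

>>> step_arm --targets "0 0 0.1 0;0 0 0.1 0;0 0 0.1 0;0 0 0.1 0;0 0 0.1 0;0 0 0.1 0;0 0 0.1 0;0 0 0 0"

```text
time_s: 4.75
tcp_pos: [0.5529, -0.1943, 0.0737]
ee_rot: [[-0.325, -0.946, 0.002], [-0.946, 0.325, -0.001], [0.0, -0.002, -1.0]]
wrist_force: [0.5, -1.2, 5.0]
gripper_width: 0.466
gripper_force: 30.0
```

>>> step_arm --targets "0 0 0.1 0;0 0 0.1 0;0 0 0.1 0;0 0 0.1 0;0 0 0.1 0;0 0 0 0"

```text
time_s: 5.25
tcp_pos: [0.5529, -0.1943, 0.0688]
ee_rot: [[-0.325, -0.946, 0.002], [-0.946, 0.325, -0.001], [0.0, -0.002, -1.0]]
wrist_force: [1.9, -0.1, 5.3]
gripper_width: 0.471
gripper_force: 30.0
```

>>> step_arm --targets "0 0 0.1 0;0 0 0.1 0;0 0 0 0"

```text
time_s: 5.5
tcp_pos: [0.5529, -0.1943, 0.0669]
ee_rot: [[-0.325, -0.946, 0.002], [-0.946, 0.325, -0.001], [0.0, -0.002, -1.0]]
wrist_force: [1.0, 0.0, 5.7]
gripper_width: 0.467
gripper_force: 30.0
```

>>> step_arm --targets "0 0 0.1 0;0 0 0 0;0 0 0 0"

```text
time_s: 5.75
tcp_pos: [0.5529, -0.1943, 0.0666]
ee_rot: [[-0.325, -0.946, 0.002], [-0.946, 0.325, -0.001], [0.0, -0.002, -1.0]]
wrist_force: [-0.6, 0.5, 9.5]
gripper_width: 0.469
gripper_force: 30.0
```

The sleeve is on its stop: it travelled 13.1 mm and the force is rising. Next I release and rise.

>>> step_arm --targets "0 0 0 0;0 0 0 0;0 0 0 0;0 0 0 0;0 0 0 0;0 0 0 0;0 0 0 0;0 0 0 0" --claw 8.7

```text
time_s: 6.42
tcp_pos: [0.5521, -0.1941, 0.0642]
ee_rot: [[-0.326, -0.945, -0.0], [-0.945, 0.326, 0.0], [0.0, 0.0, -1.0]]
wrist_force: [-0.6, -0.1, -0.6]
gripper_width: 0.958
gripper_force: 0.0
```

>>> step_arm --targets "0 0 -1 0;0 0 -2 0;0 0 -2 0;0 0 -2 0;0 0 -2 0;0 0 -2 0;0 0 -0.7 0;0 0 0 0;0 0 0 0"

```text
time_s: 7.17
tcp_pos: [0.5518, -0.1939, 0.1813]
ee_rot: [[-0.326, -0.945, 0.0], [-0.945, 0.326, 0.001], [-0.001, 0.0, -1.0]]
wrist_force: [0.2, -0.4, -0.5]
gripper_width: 1.003
gripper_force: 0.0
```

```bash
python3 - <<'E'
from h import *
f,c=cap("wrist");f,c=cap("wrist");np.savez("w2.npz",f=f,K=c[0],D=c[1],R=c[2],e=c[3]); s=sense(); print(s["tcp_pos"],s["gripper_width"])
P=[[.552,-.194,.1]]; print(proj(c,P))
cv2.imwrite("pics/w2.png",cv2.resize(f[150:260,200:310],None,fx=5,fy=5,interpolation=cv2.INTER_CUBIC))
E
```

```text
[ 0.55113069 -0.1938643   0.18002216] 0.9983367329199263
[[254.02246746 199.32449153]]
```

View pics/w2.png

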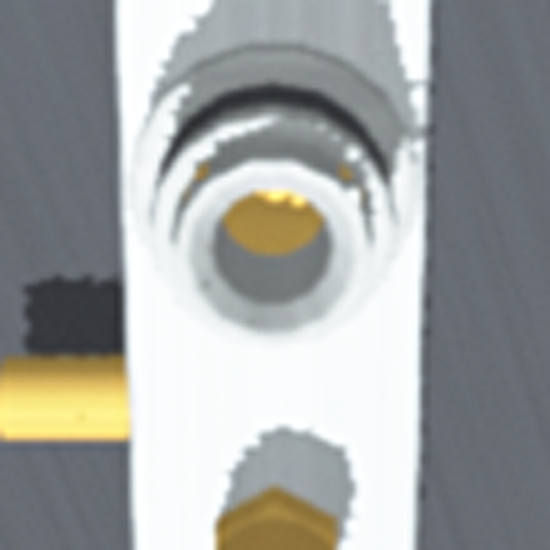

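The enlarged view shows the tube standing proud of the lowered sleeve, so the coupler is armed. The mouth is centred at crop (273,246), matching (0.552, -0.194). Now over to the gauge.

>>> step_arm --targets "-3.7 1.5 -0.5 0;-3.7 1.5 -0.5 0;-3.7 1.5 -0.5 0;-3.7 1.5 -0.5 0;-3.7 1.5 0 0;-3.7 1.5 0 0;-3.7 1.5 0 0;-3.7 1.5 0 0;-3.7 1.5 0 0;-3.7 1.5 0 0;-3.7 1.5 0 0;-3.7 1.5 0 0"

```text
time_s: 8.27
tcp_pos: [0.5255, 0.2859, 0.2]
ee_rot: [[-0.326, -0.945, -0.002], [-0.945, 0.326, -0.002], [0.002, 0.001, -1.0]]
wrist_force: [1.4, 0.0, -0.1]
gripper_width: 1.0
gripper_force: 0.0
```

>>> step_arm --targets "-3.7 1.5 0 0;0 0 0 -6.5;0 0 0 -6.5;0 0 0 -6;0 0 0 0;0 0 0 0"

```text
time_s: 8.77
tcp_pos: [0.524, 0.3239, 0.2001]
ee_rot: [[-0.003, -1.0, -0.002], [-1.0, 0.003, -0.002], [0.002, 0.002, -1.0]]
wrist_force: [-0.1, -0.1, 0.1]
gripper_width: 1.001
gripper_force: 0.0
```

```bash
python3 - <<'E'
from h import *
z=np.load("w2.npz");print("mouth",plane((z["K"],z["D"],z["R"],z["e"]),[[254.2,198.9]],.101))
f,c=cap("wrist");f,c=cap("wrist");np.savez("w3.npz",f=f,K=c[0],D=c[1],R=c[2],e=c[3]); s=sense(); print(s["tcp_pos"],s["ee_rot"].round(3),s["time_s"])
print(proj(c,[[.525,.3265,.123],[.525,.3265,.04]]))
cv2.imwrite("pics/w3.png",f)
E
```

```text
mouth [[ 0.55163149 -0.19461133  0.101     ]]
[0.52430657 0.32382472 0.2007874 ] [[-0.003 -1.    -0.001]
 [-1.     0.003 -0.001]
 [ 0.001  0.001 -1.   ]] 8.8667
[[254.06919087 203.35064774]
 [254.39716811 177.37727164]]
```

View pics/w3.png

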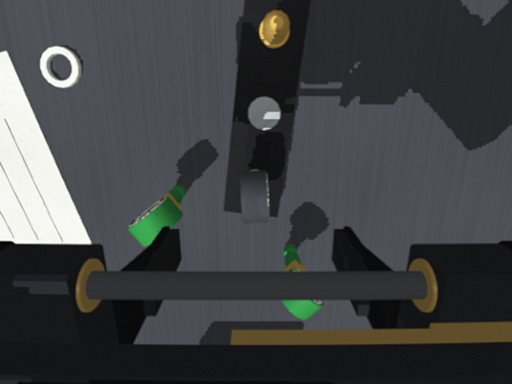

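The wrist view shows the gauge case centred near (256,197), edge-on and slightly tilted, with the blank at (264,112) and the silencer at (275,30). The green look-alikes are near (157,218) and (300,290), so I need to check finger clearance.

```bash
python3 - <<'E'
from h import *
z=np.load("w3.npz");f=z["f"];c=(z["K"],z["D"],z["R"],z["e"])
cv2.imwrite("pics/w3c.png",cv2.resize(f[155:235,215:305],None,fx=7,fy=7,interpolation=cv2.INTER_CUBIC))
hsv=cv2.cvtColor(f,cv2.COLOR_BGR2HSV)
t=np.load("top0.npz");ct=(t["K"],t["D"],t["R"],t["e"]);ht=cv2.cvtColor(t["f"],cv2.COLOR_BGR2HSV)
for n,h,cc in(("w",hsv,c),("t",ht,ct)):
    m=cv2.inRange(h,(45,100,40),(80,255,255)); k,l,st,ce=cv2.connectedComponentsWithStats(m)
    for i in range(1,k):
        if st[i,4]>20: print(n,ce[i].round(1),st[i],plane(cc,[ce[i]],.1).round(3))
print(plane(c,[[264,112],[275,28]],.08).round(4))
E
```

```text
w [178.  192.6] [169 185  17  18 188] [[0.592 0.324 0.1  ]]
w [155.7 222.4] [ 128  197   54   50 1219] [[0.614 0.352 0.1  ]]
w [290.3 253.7] [284 244  16  22 234] [[0.492 0.384 0.1  ]]
w [301.6 307.6] [282 299  41  21 521] [[0.479 0.444 0.1  ]]
t [129.2 197.3] [120 187  23  20 203] [[0.613 0.35  0.1  ]]
t [ 89.4 253.4] [ 80 245  21  20 203] [[0.484 0.432 0.1  ]]
t [105.3 254.7] [102 252   7   7  32] [[0.482 0.395 0.1  ]]
[[0.5161 0.2573 0.08  ]
 [0.5074 0.1906 0.08  ]]
```

View pics/w3c.png

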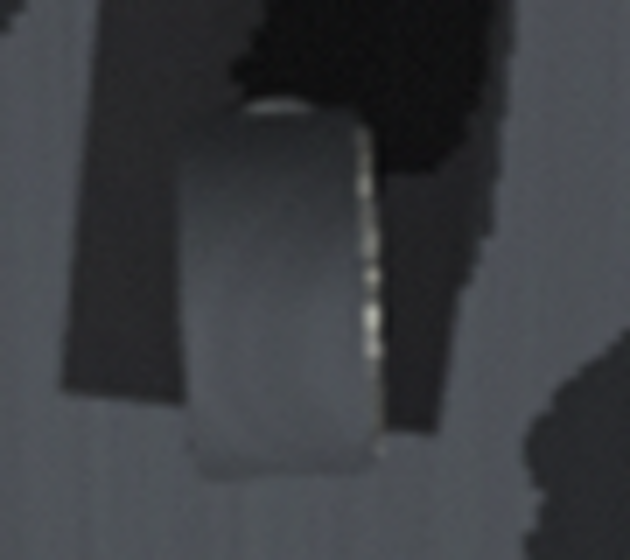

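```bash
python3 - <<'E'
from h import *
z=np.load("w3.npz");c=(z["K"],z["D"],z["R"],z["e"])
a=np.radians(np.arange(0,360,3))
for yc in(.323,.326,.329):
    for dx in(-.011,.011):
        p=proj(c,np.c_[np.full(a.shape,.5248+dx),yc+.023*np.cos(a),.100+.023*np.sin(a)])
        print(yc,dx,"v",p[:,1].min().round(1),p[:,1].max().round(1),"u",p[:,0].min().round(1),p[:,0].max().round(1))
print("obs v max",(475+.5)/7+154.5,"u",(180.5)/7+214.5,(383.5)/7+214.5, "vmin",105.5/7+154.5)
E
```

```text
0.323 -0.011 v 164.3 217.3 u 266.2 268.1
0.323 0.011 v 164.4 217.4 u 240.5 242.8
0.326 -0.011 v 167.6 220.5 u 266.1 268.0
0.326 0.011 v 167.7 220.6 u 240.5 242.9
0.329 -0.011 v 171.0 223.7 u 266.1 268.0
0.329 0.011 v 171.1 223.8 u 240.6 242.9
obs v max 222.42857142857144 u 240.28571428571428 269.2857142857143 vmin 169.57142857142858
```

>>> step_arm --targets "-0.37 0 0 -3;0 0 1 0;0 0 2 0;0 0 2 0;0 0 2 0;0 0 2 0;0 0 1.5 0;0 0 0.8 0;0 0 0.4 0;0 0 0 0;0 0 0 0" --claw 5

```text
time_s: 9.78
tcp_pos: [0.5249, 0.3281, 0.0851]
ee_rot: [[0.052, -0.999, 0.001], [-0.999, -0.052, 0.001], [-0.001, -0.001, -1.0]]
wrist_force: [0.6, -0.3, 0.6]
gripper_width: 0.577
gripper_force: 0.0
```

>>> step_arm --targets "0 0 0 0;0 0 0 0;0 0 0 0;0 0 0 0;0 0 0 0;0 0 0 0;0 0 0 0;0 0 0 0" --claw 1.5

```text
time_s: 10.45
tcp_pos: [0.5245, 0.328, 0.0849]
ee_rot: [[0.052, -0.999, 0.0], [-0.999, -0.052, 0.0], [-0.0, -0.0, -1.0]]
wrist_force: [-0.6, 0.4, 2.1]
gripper_width: 0.249
gripper_force: 30.0
```

>>> step_arm --targets "0 0 -0.3 0;0 0 -0.5 0;0 0 -1 0;0 0 -1 0;0 0 -1 0;0 0 -1.5 0;0 0 -1.5 0;0 0 -2 0;0 0 -2 0;0 0 -1.5 0;0 0 -0.7 0;0 0 0 0"

```text
time_s: 11.45
tcp_pos: [0.5252, 0.3285, 0.2175]
ee_rot: [[0.052, -0.999, 0.004], [-0.999, -0.052, 0.003], [-0.003, -0.004, -1.0]]
wrist_force: [0.1, 0.1, -1.9]
gripper_width: 0.251
gripper_force: 30.0
```

```bash
python3 - <<'E'
from h import *
s=sense(); p=s["tcp_pos"];R=s["ee_rot"]; print(p,s["wrist_force"],s["moment"],s["gripper_width"])
print("to coupler, tool cm",100*R.T@(np.array([.552,-.1943,p[2]])-p))
E
```

```text
[0.52520728 0.32852912 0.21749842] [ 0.11957155  0.11301553 -1.91658386] [0.05903073 0.10784421 0.02130943] 0.2514459209123179
to coupler, tool cm [ 5.23512164e+01  5.20247937e-02 -1.69821944e-01]
```

>>> step_arm --targets "2 0 0 0;3.7 0 0 0;3.7 0 0 0;3.7 0 0 0;3.7 0 0 0;3.7 0 0 0;3.7 0 0 0;3.7 0 0 0;3.7 0 0 0;3.7 0 0 0;3.7 0 0 0;3.7 0 0 0"

```text
time_s: 12.45
tcp_pos: [0.5451, -0.1007, 0.2134]
ee_rot: [[0.052, -0.999, -0.003], [-0.999, -0.052, 0.0], [-0.0, 0.003, -1.0]]
wrist_force: [0.8, 0.2, -0.9]
gripper_width: 0.25
gripper_force: 30.0
```

>>> step_arm --targets "3.7 0 0 0;3 0 0 0;2 0 0 0;1 0 0 0;0 0 0 0;0 0 0 0;0 0 0 0"

```text
time_s: 13.03
tcp_pos: [0.5512, -0.1947, 0.214]
ee_rot: [[0.053, -0.999, -0.001], [-0.999, -0.053, 0.0], [-0.001, 0.001, -1.0]]
wrist_force: [-0.2, -0.2, -1.0]
gripper_width: 0.25
gripper_force: 30.0
```

```bash
python3 - <<'E'
from h import *
f,c=cap("wrist");f,c=cap("wrist");np.savez("w4.npz",f=f,K=c[0],D=c[1],R=c[2],e=c[3])
s=sense(); p=s["tcp_pos"];R=s["ee_rot"]; print(p,s["time_s"],R.round(3).tolist())
print("to coupler, tool cm",100*R.T@(np.array([.552,-.1943,p[2]])-p))
print("foot,mouth px",proj(c,[p+R@[0,0,.08],[.552,-.1943,.101]]))
cv2.imwrite("pics/w4.png",cv2.resize(f[90:340,100:400],None,fx=2.4,fy=2.4,interpolation=cv2.INTER_CUBIC))
E
```

```text
[ 0.55161303 -0.19427963  0.21444041] 13.1333 [[0.054, -0.999, -0.0], [-0.999, -0.054, 0.0], [-0.0, 0.0, -1.0]]
to coupler, tool cm [ 4.10623833e-03 -3.85327120e-02 -1.42564402e-05]
foot,mouth px [[255.04017695 199.2023913 ]
 [254.66231403 187.39352775]]
```

View pics/w4.png

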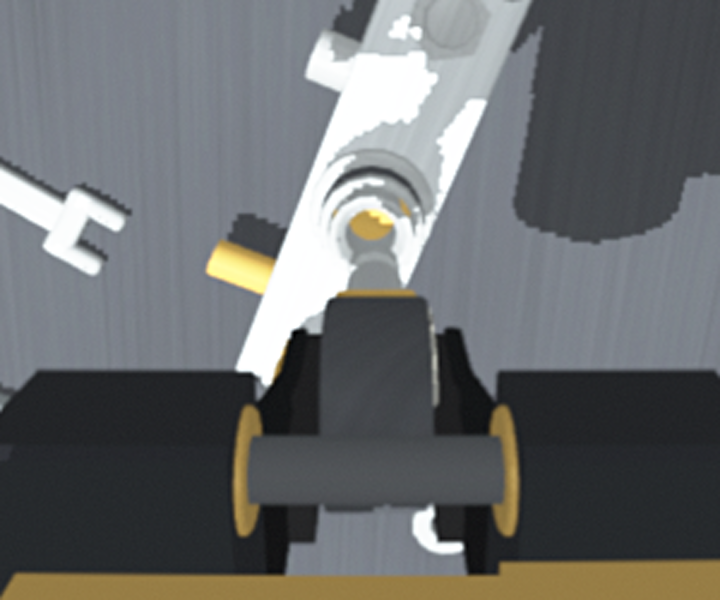

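The nose hangs just above the mouth: nose axis at about crop x 379, mouth at about 371. I'll measure this offset properly from row profiles.

```bash
python3 - <<'E'
from h import *
z=np.load("w4.npz");c=(z["K"],z["D"],z["R"],z["e"]);g=cv2.cvtColor(z["f"],cv2.COLOR_BGR2GRAY)
for v in range(180,212,2): print(v,g[v,236:274].tolist())
s=sense();p=s["tcp_pos"];R=s["ee_rot"]
for h in(0,.014,.024,.04,.053): print(h,proj(c,[p+R@[0,y,.08-h] for y in(-.009,0,.009)]).round(1).tolist())
print(proj(c,[p+R@[0.0,y,-.015] for y in(-.011,.011)]).round(1).tolist())
E
```

```text
180 [251, 227, 172, 214, 248, 249, 239, 228, 225, 224, 209, 183, 159, 152, 154, 155, 154, 156, 172, 188, 191, 198, 227, 241, 242, 244, 248, 248, 235, 191, 174, 198, 214, 206, 167, 145, 151, 167]
182 [242, 213, 233, 250, 248, 237, 225, 216, 206, 184, 165, 158, 159, 160, 159, 159, 158, 156, 155, 154, 153, 164, 212, 239, 242, 240, 239, 241, 244, 246, 246, 249, 254, 255, 240, 171, 144, 167]
184 [233, 218, 244, 248, 239, 224, 216, 201, 166, 144, 151, 162, 161, 162, 162, 162, 161, 161, 160, 160, 160, 155, 153, 152, 150, 150, 148, 152, 197, 241, 246, 245, 248, 253, 254, 210, 164, 228]
186 [234, 231, 250, 247, 232, 218, 213, 192, 148, 131, 142, 153, 161, 162, 163, 164, 161, 161, 162, 162, 163, 162, 161, 161, 159, 156, 146, 138, 161, 219, 243, 244, 245, 250, 253, 236, 185, 231]
188 [246, 246, 250, 243, 221, 206, 206, 186, 145, 134, 135, 136, 142, 150, 157, 160, 161, 161, 163, 163, 162, 160, 159, 155, 149, 142, 138, 140, 168, 220, 241, 242, 242, 247, 252, 248, 230, 239]
190 [250, 250, 250, 241, 212, 191, 201, 196, 165, 138, 134, 136, 137, 139, 139, 143, 144, 147, 147, 147, 146, 144, 142, 142, 
[... 1622 characters left out ...]
4, 126]
208 [255, 255, 255, 255, 255, 255, 255, 255, 225, 149, 134, 140, 141, 139, 138, 138, 139, 139, 139, 140, 140, 138, 140, 138, 138, 138, 140, 141, 142, 138, 142, 180, 211, 185, 135, 124, 126, 127]
210 [255, 255, 255, 255, 255, 255, 255, 251, 191, 143, 139, 142, 141, 142, 141, 141, 140, 141, 140, 139, 140, 139, 140, 139, 142, 141, 141, 142, 142, 142, 141, 147, 147, 136, 131, 132, 128, 128]
0 [[243.9, 199.2], [255.0, 199.2], [266.2, 199.2]]
0.014 [[243.2, 205.1], [255.0, 205.0], [266.7, 205.0]]
0.024 [[242.7, 209.6], [255.0, 209.6], [267.2, 209.6]]
0.04 [[241.8, 217.8], [254.9, 217.8], [268.0, 217.8]]
0.053 [[240.9, 225.3], [254.8, 225.3], [268.7, 225.3]]
[[233.5, 257.5], [275.7, 257.4]]
```

>>> step_arm --targets "0 -0.06 0.5 0;0 0 0.8 0;0 0 0.8 0;0 0 0.5 0;0 0 0.3 0;0 0 0 0"

```text
time_s: 13.63
tcp_pos: [0.5517, -0.1952, 0.1842]
ee_rot: [[0.052, -0.999, -0.002], [-0.999, -0.052, 0.0], [-0.0, 0.002, -1.0]]
wrist_force: [-0.7, -0.7, -1.2]
gripper_width: 0.251
gripper_force: 30.0
```

>>> step_arm --targets "0 0 0.2 0;0 0 0.2 0;0 0 0.2 0;0 0 0.2 0;0 0 0 0"

```text
time_s: 14.05
tcp_pos: [0.5521, -0.1953, 0.1771]
ee_rot: [[0.052, -0.999, -0.001], [-0.999, -0.052, 0.0], [-0.0, 0.001, -1.0]]
wrist_force: [-0.1, 0.4, -1.5]
gripper_width: 0.248
gripper_force: 30.0
```

>>> step_arm --targets "-0.05 0 0.1 0;0 0 0.15 0;0 0 0.15 0;0 0 0.1 0;0 0 0 0"

```text
time_s: 14.47
tcp_pos: [0.5521, -0.1948, 0.1723]
ee_rot: [[0.052, -0.999, -0.0], [-0.999, -0.052, 0.0], [-0.0, 0.0, -1.0]]
wrist_force: [-0.8, 0.2, -1.1]
gripper_width: 0.25
gripper_force: 30.0
```

>>> step_arm --targets "0 0 0.1 0;0 0 0.1 0;0 0 0.1 0;0 0 0.1 0;0 0 0 0"

```text
time_s: 14.88
tcp_pos: [0.5523, -0.1948, 0.1684]
ee_rot: [[0.052, -0.999, 0.0], [-0.999, -0.052, 0.0], [-0.0, -0.0, -1.0]]
wrist_force: [0.1, 0.7, -1.2]
gripper_width: 0.251
gripper_force: 30.0
```

>>> step_arm --targets "0 0 0.1 0;0 0 0.1 0;0 0 0.1 0;0 0 0.1 0;0 0 0 0"

```text
time_s: 15.3
tcp_pos: [0.5523, -0.1948, 0.1643]
ee_rot: [[0.052, -0.999, -0.0], [-0.999, -0.052, 0.0], [-0.0, 0.0, -1.0]]
wrist_force: [0.6, 0.3, -1.6]
gripper_width: 0.248
gripper_force: 30.0
```

>>> step_arm --targets "0 0 0.1 0;0 0 0.1 0;0 0 0.1 0;0 0 0.1 0;0 0 0 0"

```text
time_s: 15.72
tcp_pos: [0.5523, -0.1948, 0.1603]
ee_rot: [[0.052, -0.999, -0.0], [-0.999, -0.052, 0.0], [-0.0, -0.0, -1.0]]
wrist_force: [0.5, 0.6, -1.9]
gripper_width: 0.248
gripper_force: 30.0
```

>>> step_arm --targets "0 0 0.1 0;0 0 0.1 0;0 0 0.1 0;0 0 0.1 0;0 0 0 0"

```text
time_s: 16.13
tcp_pos: [0.5523, -0.1948, 0.1563]
ee_rot: [[0.052, -0.999, -0.0], [-0.999, -0.052, 0.0], [-0.0, 0.0, -1.0]]
wrist_force: [1.4, 0.6, -0.9]
gripper_width: 0.254
gripper_force: 30.0
```

>>> step_arm --targets "0 0 0.1 0;0 0 0.1 0;0 0 0.1 0;0 0 0 0"

```text
time_s: 16.47
tcp_pos: [0.5523, -0.1948, 0.1533]
ee_rot: [[0.052, -0.999, -0.0], [-0.999, -0.052, 0.0], [-0.0, 0.0, -1.0]]
wrist_force: [0.4, 1.2, -1.2]
gripper_width: 0.248
gripper_force: 30.0
```

>>> step_arm --targets "0 0 0.1 0;0 0 0.1 0;0 0 0.1 0;0 0 0 0"

```text
time_s: 16.8
tcp_pos: [0.5526, -0.195, 0.1522]
ee_rot: [[0.053, -0.999, 0.001], [-0.999, -0.053, -0.001], [0.001, -0.001, -1.0]]
wrist_force: [-1.7, 1.7, 6.6]
gripper_width: 0.249
gripper_force: 30.0
```

>>> step_arm --targets "0 0 0.1 0;0 0 0 0;0 0 0 0"

```text
time_s: 17.05
tcp_pos: [0.5528, -0.1951, 0.1521]
ee_rot: [[0.053, -0.999, 0.002], [-0.999, -0.053, -0.001], [0.001, -0.002, -1.0]]
wrist_force: [-1.3, 3.8, 9.8]
gripper_width: 0.249
gripper_force: 30.0
```

Force is rising with no travel at a foot height of about 72 mm. I'll back off the load and check the sleeve.

>>> step_arm --targets "0 0 -0.2 0;0 0 0 0;0 0 0 0"

```text
time_s: 17.3
tcp_pos: [0.5525, -0.195, 0.1523]
ee_rot: [[0.052, -0.999, 0.001], [-0.999, -0.052, -0.0], [0.001, -0.001, -1.0]]
wrist_force: [-0.4, 1.7, 4.3]
gripper_width: 0.251
gripper_force: 30.0
```

```bash
python3 - <<'E'
from h import *
f,c=cap("wrist");f,c=cap("wrist");np.savez("w5.npz",f=f,K=c[0],D=c[1],R=c[2],e=c[3])
g,d=cap("scene");s=sense();print(s["tcp_pos"],s["wrist_force"],s["moment"])
u=proj(d,[[.552,-.194,.1]])[0].astype(int);print(u, proj(c,[[.552,-.1943,.101],[.552,-.1943,.09]]))
a=cv2.resize(f[130:280,170:340],None,fx=2.35,fy=2.35,interpolation=cv2.INTER_CUBIC)
b=cv2.resize(g[u[1]-50:u[1]+40,u[0]-45:u[0]+55],None,fx=3.9,fy=3.9,interpolation=cv2.INTER_CUBIC)
o=np.zeros((400,800,3),np.uint8);o[:a.shape[0],:a.shape[1]]=a;o[:b.shape[0],405:405+b.shape[1]]=b
cv2.imwrite("pics/w5.png",o)
E
```

```text
[ 0.55258067 -0.19498983  0.15222024] [0.03341144 2.04810454 4.50207159] [ 0.676712    0.35939637 -0.07611005]
[171 156] [[255.94044895 212.72654018]
 [255.94928476 207.48964233]]
```

View pics/w5.png

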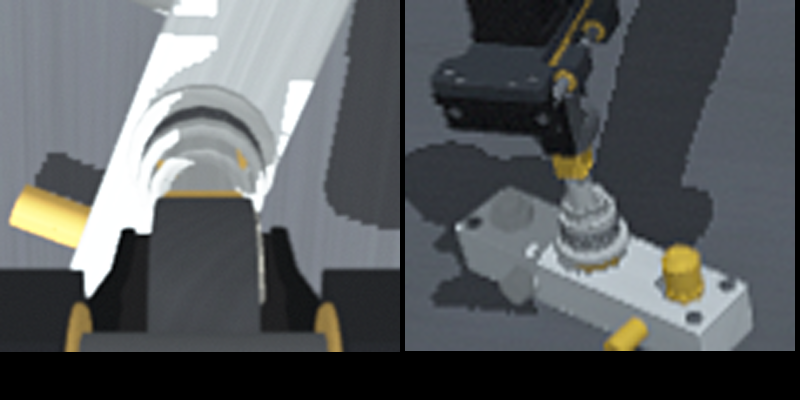

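The sleeve is still back, with the tube proud and brass visible. The +y side force suggests the nose is rubbing one wall, so I'll ease off, shift slightly to +y and retry.

>>> step_arm --targets "0 0 -0.2 0;-0.1 0 0 0;0 0 0 0;0 0 0 0"

```text
time_s: 17.78
tcp_pos: [0.5517, -0.1939, 0.1527]
ee_rot: [[0.052, -0.999, -0.002], [-0.999, -0.052, 0.0], [-0.0, 0.002, -1.0]]
wrist_force: [-0.3, 0.7, -1.5]
gripper_width: 0.248
gripper_force: 30.0
```

>>> step_arm --targets "0 0 0.1 0;0 0 0.1 0;0 0 0.1 0;0 0 0.1 0;0 0 0 0"

```text
time_s: 18.2
tcp_pos: [0.5521, -0.1941, 0.1514]
ee_rot: [[0.053, -0.999, 0.0], [-0.999, -0.053, -0.001], [0.001, -0.0, -1.0]]
wrist_force: [-3.1, 2.4, 8.0]
gripper_width: 0.255
gripper_force: 30.0
```

>>> step_arm --targets "-0.03 0.05 0.1 0;0 0 0.05 0;0 0 0 0;0 0 0 0"

```text
time_s: 18.53
tcp_pos: [0.552, -0.194, 0.1504]
ee_rot: [[0.053, -0.999, 0.001], [-0.999, -0.053, -0.001], [0.002, -0.001, -1.0]]
wrist_force: [-2.4, 1.4, 9.6]
gripper_width: 0.248
gripper_force: 30.0
```

>>> step_arm --targets "0 0.03 0.1 0;0 0 0.1 0;0 0 0 0;0 0 0 0"

```text
time_s: 18.87
tcp_pos: [0.552, -0.194, 0.1486]
ee_rot: [[0.053, -0.999, 0.002], [-0.999, -0.053, -0.001], [0.002, -0.002, -1.0]]
wrist_force: [-2.9, 1.7, 9.7]
gripper_width: 0.251
gripper_force: 30.0
```

>>> step_arm --targets "0 0 0.1 0;0 0 0.1 0;0 0 0 0;0 0 0 0"

```text
time_s: 19.2
tcp_pos: [0.5525, -0.1938, 0.1464]
ee_rot: [[0.053, -0.999, 0.003], [-0.999, -0.053, -0.001], [0.001, -0.003, -1.0]]
wrist_force: [-1.7, 1.8, 8.4]
gripper_width: 0.254
gripper_force: 30.0
```

```bash
python3 - <<'E'
from h import *
f,c=cap("wrist");f,c=cap("wrist");np.savez("w6.npz",f=f,K=c[0],D=c[1],R=c[2],e=c[3])
for n in("w4","w5","w6"):
    g=np.load(n+".npz")["f"].astype(int); h=g[195:235,252:260].mean(1)
    print(n,[(i+195,*map(int,h[i])) for i in range(0,40) if h[i,2]-h[i,0]>40])
    d=np.load(n+".npz")["f"][285:330,250:262].mean((1,2)).astype(int);print(d.tolist())
E
```

```text
w4 [(211, 79, 139, 167), (212, 67, 131, 160), (213, 64, 97, 113)]
[83, 84, 83, 84, 84, 84, 84, 83, 83, 83, 83, 81, 80, 79, 76, 76, 84, 95, 111, 125, 129, 129, 129, 128, 129, 129, 129, 129, 129, 129, 130, 129, 129, 130, 130, 130, 130, 130, 130, 130, 131, 131, 131, 131, 127]
w5 [(211, 98, 145, 165), (212, 73, 141, 170), (213, 67, 116, 138)]
[87, 87, 87, 88, 88, 88, 87, 87, 87, 87, 86, 85, 84, 83, 78, 74, 84, 98, 112, 126, 132, 132, 133, 132, 132, 132, 132, 132, 132, 132, 132, 132, 132, 132, 132, 132, 133, 133, 132, 132, 133, 133, 133, 133, 130]
w6 [(211, 98, 145, 165), (212, 74, 141, 170), (213, 67, 115, 137)]
[87, 87, 88, 88, 88, 88, 87, 87, 87, 87, 86, 85, 84, 83, 78, 73, 80, 98, 112, 125, 132, 133, 133, 132, 132, 132, 132, 132, 132, 132, 132, 132, 132, 132, 133, 132, 133, 133, 133, 132, 133, 132, 132, 133, 130]
```

The gauge hasn't slipped in the grip, so the follower is really moving. Home should be near TCP z of about 0.1325.

>>> step_arm --targets "0 0 0.1 0;0 0 0.1 0;0 0 0.1 0;0 0 0 0;0 0 0 0"

```text
time_s: 19.72
tcp_pos: [0.5528, -0.1939, 0.1439]
ee_rot: [[0.053, -0.999, 0.004], [-0.999, -0.053, -0.001], [0.002, -0.004, -1.0]]
wrist_force: [-1.3, 2.7, 8.7]
gripper_width: 0.25
gripper_force: 30.0
```

>>> step_arm --targets "0 0 0.1 0;0 0 0.1 0;0 0 0.1 0;0 0 0 0;0 0 0 0"

```text
time_s: 20.13
tcp_pos: [0.5529, -0.1939, 0.1412]
ee_rot: [[0.053, -0.999, 0.004], [-0.999, -0.053, -0.002], [0.002, -0.004, -1.0]]
wrist_force: [-1.4, 2.8, 11.2]
gripper_width: 0.254
gripper_force: 30.0
```

>>> step_arm --targets "-0.05 0 0.1 0;0 0 0.1 0;0 0 0 0;0 0 0 0"

```text
time_s: 20.47
tcp_pos: [0.5529, -0.1937, 0.1394]
ee_rot: [[0.053, -0.999, 0.004], [-0.999, -0.053, -0.002], [0.002, -0.004, -1.0]]
wrist_force: [-2.4, 1.3, 11.2]
gripper_width: 0.249
gripper_force: 30.0
```

>>> step_arm --targets "0 0 0.1 0;0 0 0.1 0;0 0 0 0;0 0 0 0"

```text
time_s: 20.8
tcp_pos: [0.5529, -0.1937, 0.1374]
ee_rot: [[0.053, -0.999, 0.004], [-0.999, -0.053, -0.002], [0.002, -0.004, -1.0]]
wrist_force: [-1.1, 1.1, 12.1]
gripper_width: 0.248
gripper_force: 30.0
```

>>> step_arm --targets "0 0 0.1 0;0 0 0.1 0;0 0 0 0;0 0 0 0"

```text
time_s: 21.13
tcp_pos: [0.5529, -0.1937, 0.1354]
ee_rot: [[0.053, -0.999, 0.004], [-0.999, -0.053, -0.002], [0.002, -0.004, -1.0]]
wrist_force: [-1.7, 2.0, 11.6]
gripper_width: 0.252
gripper_force: 30.0
```

>>> step_arm --targets "0 0 0.1 0;0 0 0.05 0;0 0 0 0;0 0 0 0"

```text
time_s: 21.47
tcp_pos: [0.5529, -0.1936, 0.1337]
ee_rot: [[0.053, -0.999, 0.004], [-0.999, -0.053, -0.002], [0.002, -0.004, -1.0]]
wrist_force: [-1.8, 1.1, 10.3]
gripper_width: 0.249
gripper_force: 30.0
```

>>> step_arm --targets "0 0 0.1 0;0 0 0 0;0 0 0 0"

```text
time_s: 21.72
tcp_pos: [0.5528, -0.1936, 0.1309]
ee_rot: [[0.053, -0.999, 0.004], [-0.999, -0.053, -0.001], [0.002, -0.004, -1.0]]
wrist_force: [0.7, -1.2, 3.2]
gripper_width: 0.25
gripper_force: 30.0
```

>>> step_arm --targets "0 0 0.05 0;0 0 0 0;0 0 0 0"

```text
time_s: 21.97
tcp_pos: [0.5529, -0.1937, 0.1307]
ee_rot: [[0.053, -0.999, 0.004], [-0.999, -0.053, -0.002], [0.002, -0.004, -1.0]]
wrist_force: [0.3, -0.4, 7.5]
gripper_width: 0.252
gripper_force: 30.0
```

The force dropped at z 0.131 and then stiffened, which looks like a snap followed by the stop. A gentle tug will check the lock.

>>> step_arm --targets "0 0 -0.2 0;0 0 -0.2 0;0 0 -0.1 0;0 0 0 0;0 0 0 0"

```text
time_s: 22.38
tcp_pos: [0.5526, -0.1933, 0.1324]
ee_rot: [[0.052, -0.999, 0.002], [-0.999, -0.052, 0.0], [0.0, -0.002, -1.0]]
wrist_force: [5.0, -3.2, -5.6]
gripper_width: 0.25
gripper_force: 30.0
```

```bash
python3 - <<'E'
from h import *
f,c=cap("wrist");f,c=cap("wrist")
g,d=cap("scene");s=sense();print(s["tcp_pos"],s["wrist_force"])
u=proj(d,[[.552,-.194,.1]])[0].astype(int)
a=cv2.resize(f[130:280,170:340],None,fx=2.35,fy=2.35,interpolation=cv2.INTER_CUBIC)
b=cv2.resize(g[u[1]-50:u[1]+40,u[0]-45:u[0]+55],None,fx=3.9,fy=3.9,interpolation=cv2.INTER_CUBIC)
o=np.zeros((400,800,3),np.uint8);o[:a.shape[0],:a.shape[1]]=a;o[:b.shape[0],405:405+b.shape[1]]=b
cv2.imwrite("pics/w7.png",o)
E
```

```text
[ 0.55257994 -0.19330235  0.13242983] [ 5.1541294  -2.8805883  -6.24988126]
```

View pics/w7.png

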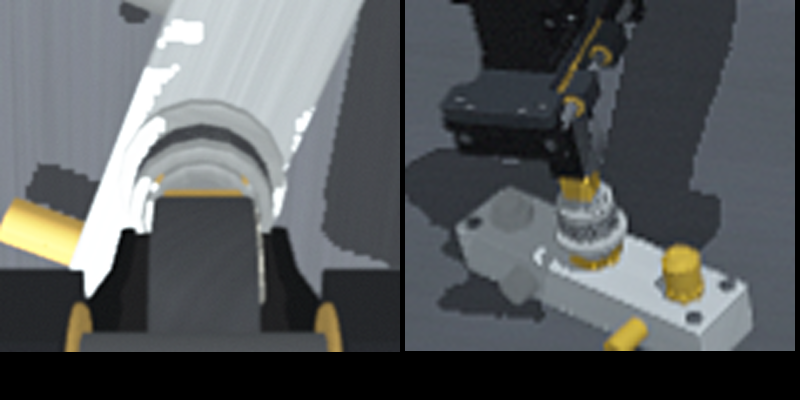

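The flange now sits higher, with brass visible below it, and the tug is resisted: the gauge is locked. I'll relax the load, let go and rise.

>>> step_arm --targets "0.03 -0.05 0.1 0;0 0 0 0;0 0 0 0"

```text
time_s: 22.78
tcp_pos: [0.5526, -0.1934, 0.1324]
ee_rot: [[0.052, -0.999, 0.001], [-0.999, -0.052, 0.0], [-0.0, -0.001, -1.0]]
wrist_force: [5.4, -2.2, -4.6]
gripper_width: 0.251
gripper_force: 30.0
```

>>> step_arm --targets "0 0 0 0;0 0 0 0;0 0 0 0;0 0 0 0;0 0 0 0;0 0 0 0;0 0 0 0;0 0 0 0" --claw 6

```text
time_s: 23.45
tcp_pos: [0.5518, -0.1933, 0.1331]
ee_rot: [[0.052, -0.999, -0.0], [-0.999, -0.052, 0.0], [-0.0, 0.0, -1.0]]
wrist_force: [0.1, -1.2, 0.0]
gripper_width: 0.675
gripper_force: 0.0
```

>>> step_arm --targets "0 0 -0.5 0;0 0 -1 0;0 0 -2 0;0 0 -2 0;0 0 -2 0;0 0 -2 0;0 0 -2 0;0 0 -1 0;0 0 0 0;0 0 0 0;0 0 0 0"

```text
time_s: 24.37
tcp_pos: [0.5511, -0.1931, 0.2567]
ee_rot: [[0.052, -0.999, -0.002], [-0.999, -0.052, 0.001], [-0.001, 0.002, -1.0]]
wrist_force: [-1.2, -0.5, -0.5]
gripper_width: 0.69
gripper_force: 0.0
```

```bash
python3 - <<'E'
from h import *
f,c=cap("wrist");g,d=cap("scene");s=sense();print(s["tcp_pos"],s["wrist_force"],s["gripper_width"],s["time_s"])
# upright check: dark case blob in top view + brass/flange columns in scene vs. projections
t,ct=cap("top"); print("top exp case",proj(ct,[[.552,-.194,.165]]))
u,v=proj(c,[[.552,-.194,.169]])[0]; print("wrist exp top",u,v)
gr=cv2.cvtColor(f,cv2.COLOR_BGR2GRAY)
for vv in range(int(v)-30,int(v)+31,10): print(vv,gr[vv,int(u)-40:int(u)+41:4].tolist())
E
```

```text
[ 0.55120049 -0.19323669  0.25648783] [ 0.79627353 -0.66573036  1.30484965] 0.6885627244308421 24.4667
top exp case [[374.44676173 224.58182353]]
wrist exp top 254.04843884271284 194.9225838002419
164 [115, 115, 116, 121, 255, 251, 225, 147, 55, 55, 55, 54, 54, 95, 125, 154, 176, 115, 120, 115, 119]
174 [66, 74, 115, 255, 253, 240, 193, 103, 84, 81, 83, 80, 77, 94, 136, 217, 125, 115, 121, 116, 120]
184 [64, 57, 255, 254, 254, 254, 253, 107, 108, 104, 104, 99, 102, 123, 247, 114, 116, 114, 118, 115, 121]
194 [235, 254, 254, 254, 253, 254, 254, 127, 116, 117, 115, 118, 121, 113, 111, 118, 116, 118, 116, 114, 117]
204 [255, 254, 253, 253, 254, 255, 255, 149, 121, 116, 114, 113, 119, 152, 114, 118, 115, 120, 113, 114, 117]
214 [254, 254, 255, 170, 167, 164, 174, 161, 156, 252, 251, 221, 107, 114, 116, 118, 115, 118, 114, 113, 115]
224 [254, 253, 130, 151, 145, 124, 126, 236, 253, 252, 242, 115, 114, 117, 117, 117, 116, 116, 114, 117, 117]
```

The gauge stands where expected, upright and centred at the coupler, and the gripper is clear of it.

```bash
python3 -c "
from station import r
print(r.finish_job())"
```

```text
the job is handed in; nothing more can be done
None
```

The sleeve was drawn fully back until it armed, and the gauge was pushed home at under 15 N and locked (the sleeve sprang forward and it held against a light tug). I let go and handed the job in at about 24.5 s; the result of the judging was not reported back.

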